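# Crank the cutting gauge to the yellow mark

### The arm

A 6-joint arm with a two-finger parallel gripper is mounted at the origin on the work surface; the furniture and walls round the work are solid. World frame = base frame: x ahead of the robot, y to its left, z up, the work surface at z = 0. Lengths are in mm, angles in degrees, forces in N, time in s.
With the tool pointing down it reaches from about 350 to 850 mm from the base axis. Payload 8.1 kg.
Tool frame: the origin (TCP) lies at the very end of the fingers, on their centre line; the grasp point (between the pads) lies 19 mm behind it; x points along the fingers, y is the direction in which the jaws open and shut, and the axes are right-handed (so a half turn about x gives the same grasp; the last joint's range is limited). The gripper opens to 85 mm and grips with 20 to 120 N. Pads are 22 mm wide; open, the fingers measure 114 mm over their backs; the gripper's body (76 mm by 85 mm) begins 54 mm behind the grasp point. The pads swing forward as they close: fully open they stand 13 mm farther back than shut.
Start: joints at [67.242, 7.471, 85.268, -0, 87.261, -4.893], TCP at [184.042, 571.081, 231.292] pointing down, gripper open.
Joint ranges: [-169.43, 169.43], [-51.17, 129.36], [1.28, 143.12], [-76.62, 256.62], [0, 156.53], [-152.29, 152.29]. Speed limits (degrees/s): [136.94, 136.94, 159.86, 180, 180, 180].

### API

Orientations are given as [roll, pitch, yaw] about the fixed x, y, z axes, in that order (R = Rz(yaw) Ry(pitch) Rx(roll)).
In Python, from bench import sensors, snapshot, r gives the robot as it stands. The module is installed in compiled form; this text tells all that it offers.
- The arm moves only by the tool drive_tool, never from a script. Its argument "moves" is one flat list of numbers, 6 for each row, row after row: the shift along the tool's x, y, z in cm, then the turn, a rotation vector about the tool's x, y, z in degrees. In form: [tx, ty, tz, wx, wy, wz, tx, ty, tz, wx, wy, wz, ...]. A call has 1 to 20 rows; each row shifts and turns the commanded pose from where the row before left it, along the tool's axes as they then stand; what a row does not reach is not made up. A row lasts 1/12 s, in which the tool goes at most 41.7 mm and 7.16 degrees, less where a joint would pass 70% of its speed; a pose out of reach is approached as far as the arm can. A call with a gripper value outside its range is refused whole. "hand" is the finger opening in cm, from 0 to 8.54, set as the call begins (left out, the last holds). The fingers move at their own pace and stop on an object; "grip_force" is the grip in N (left out, the last holds). Time passes only in rows, so rows that do not move let the fingers close. It gives the time, the measured TCP pose, the force and the opening at its end, in the units of the state.
- sensors.sense(): the state, without advancing time (a new reading comes with each control period).
- snapshot(name): name is "scene" or "top" or "wrist"; returns a dict with "image" (400x640x3 uint8, red, green, blue), "z_map" (400x640 float32, mm along the optical axis (not along the pixel's ray), 0 where there is no reading), "camera_matrix" (3x3 intrinsics, pixels), "eye" and "orientation" of the camera in the world; the wrist camera has in their place "mount" (4x4, takes a point from camera to tool coordinates, whose origin is the TCP and whose axes are the tool frame's). Camera axes: x right, y down, z forward; pixel columns grow to the right and rows downward; lengths in mm; the calibration is good to about 2 mm. A picture is of the moment at which its call begins: read the wrist's pose just before it.
- r.hand_in(): hands the job in, once; it reports no verdict.
The state is a dict: "time": time; "joint_pos": joint angles; "qd": joint speeds; "joint_efforts": joint torques, N m; "tool_pos": TCP position; "tcp_rot": TCP orientation; "ft_force": force on the tool from outside, world axes, zero at the start; "wrist_torque": the same for the moment, N m; "finger_gap": finger opening in mm.
Only numpy, scipy, OpenCV 4.12 (cv2) and the standard library are available. Lean on these libraries where they do the work, as an engineer would, in place of code of your own. Each camera call takes 0.05 s, during which the arm holds its last target.

### The job

Set the cutting-length gauge for today's cuttings: turn its handwheel by the orange crank knob until the red pointer of the stop stands at the yellow clip on the scale, then let go of the knob. Move the stop only by the handwheel; do not push the stop itself.

Things in the scene. Friction and masses are not known exactly. Their poses are not given: they have to be found in the camera images.
- gauge: Cutting gauge fixed to the bench: aluminium base plate (x -65 to 65, y -60 to 350, 12 mm thick) with a screw-driven stop and a level black handwheel, 120 mm across, rim top 97 mm up. Origin: on the bench, below the wheel's upright axis. z up, y along the screw from wheel to far end, x from white scale to green trough. A full wheel turn moves the stop 80 mm; clockwise from above = towards +y.
- knob_grip (a point): Grip point on the axis of the orange crank knob, 130 mm above the bench: upright cylinder, 24 mm diameter, from 100 to 146 mm above the bench, standing on the handwheel 48 mm from the wheel's axis. It spins freely on its own pin, so a gripper can hold it and go round the axis without turning. The wheel drags with about 3 N at the knob and stays where it is left.
- stop: The gauge's stop: black block 80 x 30 x 34 mm on the screw, with a red pointer over the white scale. Origin: on the scale strip (22 mm above the bench) in the pointer's middle line; axes as the gauge's. It slides along the gauge's y, from 85 to 243 mm in the gauge's frame, only as the wheel turns.
- mark_yellow: Yellow clip, 12 mm wide along the scale, 24 mm tall, fixed at the outer edge of the white scale, in any order with a blue and a green clip of the same shape, on either side of the stop's start. Origin: the clip's middle along the scale, 22 mm above the bench; axes as the gauge's. The pointer is at the mark when stop and clip have the same y in the gauge's frame.

How it is judged:
By the outcome, as a careful person would: the job done as asked, in the order asked, and still so for the second after the job is handed in, with the robot touching nothing.
It also fails if it takes over 40 s, if anything falls off the work surface, if the arm or the gripper's body presses on something with over 40 N, if the wrist force passes 120 N, or if a joint passes its speed limit or range.

## Working session

There is one attempt and no reset: what is moved stays moved. The work goes in short steps, Python scripts to look and compute and a tool call to move; the robot and the scene stay as the last step left them, time stands still between calls to the robot, and variables do not carry over. Pictures are saved under pics/ and viewed, and the job is handed in when it is done.

Besides the shell and the picture viewer there is one more tool, called after ">>>" as name(argument=value, ...) on one line, values as JSON. drive_tool: Moves the arm, as the interface text tells. Its arguments: {"type":"object","properties":{"moves":{"type":"array","items":{"type":"number"}},"hand":{"type":"number"},"grip_force":{"type":"number"}},"required":["moves"]}

```bash
mkdir -p pics
python3 - <<'E'
from bench import sensors, snapshot, r
import cv2,numpy as np,pickle
s=sensors.sense();print(s)
for n in("scene","top"):
    d=snapshot(n);pickle.dump(d,open(n+"0.pkl","wb"))
    cv2.imwrite(f"pics/{n}0.png",d["image"][:,:,::-1]);print(n,d["camera_matrix"],d["eye"],d["orientation"])
E
```

```text
{'time': 0.0, 'joint_pos': array([ 6.72438439e+01,  7.51351405e+00,  8.53290834e+01, -5.78407197e-04,
        8.72609328e+01, -4.89308012e+00]), 'qd': array([-0.01364608,  0.08884522,  0.11795618,  0.07368077,  0.01573414,
       -0.08441123]), 'joint_efforts': array([-3.15662321e-03, -5.69404614e+01, -5.00545478e+01, -5.64530455e-04,
        1.46719714e-02,  1.06127305e-05]), 'tool_pos': array([183.81829792, 570.58005412, 230.26291857]), 'tcp_rot': array([ -94.5733746 ,   89.89646815, -112.43642239]), 'ft_force': array([-0.73196578, -0.17796237,  0.70686491]), 'wrist_torque': array([ 0.03701908,  0.04375306, -0.01235939]), 'finger_gap': 85.43989255115768}
scene [[456.14328408   0.         320.83636045]
 [  0.         456.14328408 199.7160184 ]
 [  0.           0.           1.        ]] [-72.76592762 426.28356782 506.46394591] [-119.02801802    1.48517902 -129.4087201 ]
top [[498.06650478   0.         320.01127026]
 [  0.         498.06650478 197.62702891]
 [  0.           0.           1.        ]] [316.94051072 -22.51755318 949.21262542] [-168.23293637   -0.24171364  -86.69771667]
```

View pics/scene0.png

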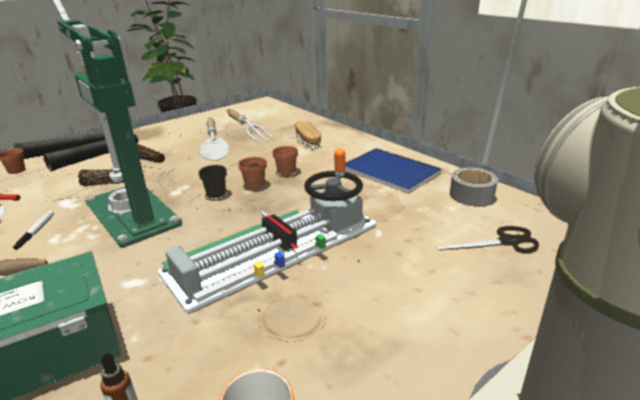

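View pics/top0.png

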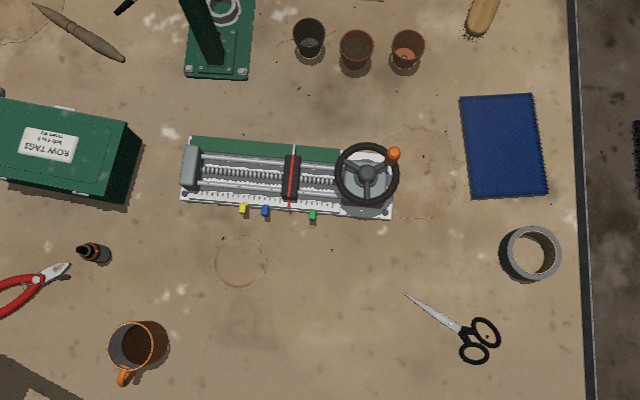

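The top view shows the wheel at about (366,175) and the orange knob at (393,154). The red pointer is near (290,205) and the yellow clip at (243,208), on the far side of the stop from the wheel. Next I'll measure these.

```bash
cat > h.py <<'E'
import numpy as np,cv2,pickle
from scipy.spatial.transform import Rotation as Ro
def cam(d):
    return Ro.from_euler('xyz',d["orientation"],degrees=True).as_matrix(),np.array(d["eye"]),np.array(d["camera_matrix"])
def plane(d,uv,z):
    R,e,K=cam(d);v=R@np.linalg.solve(K,[uv[0],uv[1],1]);return e+v*(z-e[2])/v[2]
def cloud(d):
    R,e,K=cam(d);Z=d["z_map"];v,u=np.mgrid[:400,:640]
    p=np.stack([(u-K[0,2])/K[0,0]*Z,(v-K[1,2])/K[1,1]*Z,Z],-1);return p@R.T+e
def mask(im,c):
    h=cv2.cvtColor(im,cv2.COLOR_RGB2HSV).astype(int);H,S,V=h[...,0],h[...,1],h[...,2]
    if c=='y':return (H>=22)&(H<=33)&(S>150)&(V>120)
    if c=='b':return (H>105)&(H<125)&(S>150)&(V>90)
    if c=='o':return (H>=5)&(H<=15)&(S>190)&(V>150)
    if c=='r':return ((H<4)|(H>175))&(S>170)&(V>90)
    if c=='g':return (H>50)&(H<80)&(S>130)&(V>90)
def blobs(im,c,mn=8):
    n,l,s,ce=cv2.connectedComponentsWithStats(mask(im,c).astype(np.uint8))
    return [(ce[i].round(1),s[i].tolist(),l==i) for i in range(1,n) if s[i][4]>=mn]
E
python3 - <<'E'
from h import *
np.set_printoptions(suppress=True,precision=1)
for n in("top","scene"):
    d=pickle.load(open(n+"0.pkl","rb"));P=cloud(d);print(n, 'bench',P[300,300] if n=='top' else P[340,200])
    for c in'ybrog':
        for ce,s,m in blobs(d["image"],c):
            q=P[m];print(c,ce,s,'med',np.median(q,0),'min',q.min(0),'max',q.max(0))
    if n=='top':
        # wheel: dark points at z 85-100
        w=(np.abs(P[...,2]-93)<8)&(d["image"].max(-1)<80); w[:120]=0;w[230:]=0;w[:,:320]=0;w[:,420:]=0
        c=cv2.convexHull(np.argwhere(w)[:,::-1].astype(np.int32))
        h=np.array([plane(d,p[0],97)[:2] for p in c],np.float32)
        print(w.sum(),cv2.minEnclosingCircle(h),P[w].mean(0))
        e=cv2.fitEllipse(np.array([p[0] for p in c],np.float32));print(e,plane(d,e[0],97),plane(d,e[0],90))
E
```

```text
top bench [317.5  10.9   0.4]
y [242.1 207.5] [239, 203, 8, 10, 60] med [478.6 127.1  45.7] min [469.6 120.8  -1.9] max [489.  140.9  49.3]
b [504.7 145.4] [471, 97, 68, 96, 3076] med [ 639.7 -373.2   10.2] min [ 316.9 -436.4    4.3] max [743.8 -22.5 949.2]
b [480.  120.3] [478, 117, 5, 7, 14] med [ 689.1 -323.8   10.8] min [ 681.9 -328.2    7.6] max [ 694.9 -320.9   12.9]
b [486.8 117.4] [484, 116, 6, 4, 9] med [ 695.8 -338.8   10. ] min [ 691.4 -342.6    8.5] max [ 698.5 -332.5   12.5]
b [472.5 143.2] [471, 141, 5, 6, 11] med [ 639.6 -308.5   10.7] min [ 632.7 -314.4    8.3] max [ 644.6 -306.    13.6]
b [522.2 173.7] [519, 171, 7, 7, 17] med [ 582.1 -405.2   10.7] min [ 575.9 -410.4    6.7] max [ 589.3 -399.5   13.4]
b [537.1 178.7] [535, 175, 6, 9, 15] med [ 574.7 -434.9    8.8] min [ 566.6 -440.2    5.7] max [ 581.8 -430.9   11.3]
b [527.1 183.5] [523, 179, 10, 9, 25] med [ 562.4 -413.3   11.1] min [ 557.  -423.5    7.2] max [ 573.  -406.6   15.6]
b [535.2 185.2] [532, 182, 6, 7, 20] med [ 561.7 -431.    10.4] min [ 555.4 -434.6    7.8] max [ 567.9 -424.9   13.7]
b [264.4 209.5] 
[... 1556 characters left out ...]
41.2] max [478.6 426.3 506.5]
b [280.  263.5] [278, 262, 5, 4, 8] med [467.2  89.3  33.7] min [465.4  86.3  29.5] max [469.7  91.6  36.6]
r [  8.3 196.6] [0, 195, 17, 5, 68] med [1124.3  406.2   13.5] min [1110.   392.1    7.6] max [1138.7  422.7   18.7]
r [279.5 224.6] [268, 216, 23, 18, 80] med [535.8  40.9  59.3] min [500.2  33.9  57.3] max [574.8  44.5  61.1]
r [292.9 244.9] [291, 243, 5, 5, 15] med [494.5  42.2  37. ] min [483.   34.9  28.1] max [501.8  45.1  38.6]
o [339.6 160.2] [336, 151, 8, 20, 125] med [ 560.1 -130.1  129.2] min [ -72.8 -138.8  106.5] max [569.2 426.3 506.5]
g [320.  237.3] [317, 235, 7, 5, 28] med [467.8   0.1  47.2] min [462.7  -5.2  43.1] max [473.9   3.4  48.8]
```

Run:
```python
from h import *
from bench import sensors
np.set_printoptions(suppress=True,precision=3)
s=sensors.sense();R=Ro.from_euler('xyz',s['tcp_rot'],degrees=True).as_matrix();print(R,s['tool_pos'])
d=pickle.load(open("top0.pkl","rb"));S=pickle.load(open("scene0.pkl","rb"))
k=plane(d,(394.4,151.3),146);print('knob top',k)
c=plane(d,(366.56,173.69),92);print('wheel',c,np.linalg.norm((k-c)[:2]))
print('knob scene z125',plane(S,(339.6,160.2),125))
# rays: two-view triangulate clip tops
for n,a,b in(('y',(242.1,207.5),(258.4,268.9)),('b',(264.4,209.5),(278.9,255.9))):print(n,plane(d,a,44),plane(S,b,36))
print('pointer scene/top',plane(S,(292.9,244.9),34))
im=d["image"];cv2.imwrite("pics/topz.png",cv2.resize(im[120:230,170:430,::-1],None,fx=3,fy=3,interpolation=cv2.INTER_CUBIC))
T=np.array([k[0],k[1],230])-s['tool_pos'];print('delta tool cm',R.T@T/10)
```

```text
[[-0.001  0.307  0.952]
 [-0.002  0.952 -0.307]
 [-1.    -0.002 -0.   ]] [183.849 570.623 230.309]
knob top [ 570.903 -136.511  146.   ]
wheel [543.623 -95.895  92.   ] 48.92726350779553
knob scene z125 [ 567.34  -136.369  125.   ]
y [478.394 127.163  44.   ] [475.572 127.288  36.   ]
b [477.054  85.75   44.   ] [483.088  80.204  36.   ]
pointer scene/top [496.374  40.213  34.   ]
delta tool cm [  0.117 -55.431  58.531]
```

View pics/topz.png

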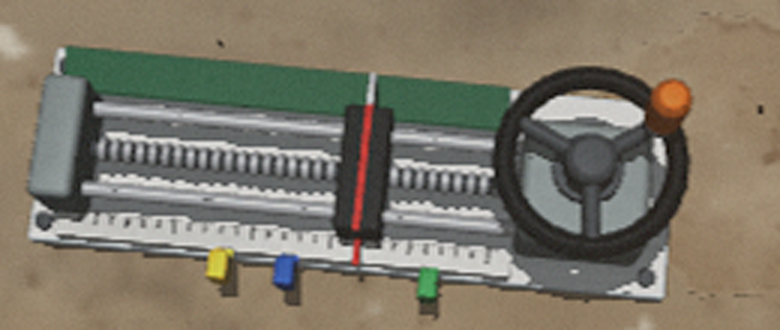

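>>> drive_tool(moves=[0, -2.77, 2.93, 0, 0, 0, 0, -2.77, 2.93, 0, 0, 0, 0, -2.77, 2.93, 0, 0, 0, 0, -2.77, 2.93, 0, 0, 0, 0, -2.77, 2.93, 0, 0, 0, 0, -2.77, 2.93, 0, 0, 0, 0, -2.77, 2.93, 0, 0, 0, 0, -2.77, 2.93, 0, 0, 0, 0, -2.77, 2.93, 0, 0, 0, 0, -2.77, 2.93, 0, 0, 0, 0, -2.77, 2.93, 0, 0, 0, 0, -2.77, 2.93, 0, 0, 0, 0, -2.77, 2.93, 0, 0, 0, 0, -2.77, 2.93, 0, 0, 0, 0, -2.77, 2.93, 0, 0, 0, 0, -2.77, 2.93, 0, 0, 0, 0, -2.77, 2.93, 0, 0, 0, 0, -2.77, 2.93, 0, 0, 0, 0, -2.77, 2.93, 0, 0, 0, 0, -2.77, 2.93, 0, 0, 0], hand=8.5, grip_force=25)

```text
time: 1.77
tool_pos: [572.2, -138.0, 230.7]
tcp_rot: [173.2, 90.0, 155.4]
ft_force: [0.6, 1.2, 0.8]
finger_gap: 85.0
```

>>> drive_tool(moves=[0, 0, 0, 0, 0, 0, 0, 0, 0, 0, 0, 0])

```text
time: 1.93
tool_pos: [571.7, -137.9, 229.6]
tcp_rot: [-179.5, 89.8, 162.4]
ft_force: [-0.6, 1.9, 0.5]
finger_gap: 85.0
```

Run:
```python
from h import *
from bench import sensors,snapshot
np.set_printoptions(suppress=True,precision=2)
s=sensors.sense();d=snapshot("wrist");pickle.dump(d,open("w1.pkl","wb"))
R=Ro.from_euler('xyz',s['tcp_rot'],degrees=True).as_matrix();p=s['tool_pos'];print(p,s['joint_pos'],s['ft_force'])
M=np.array(d['mount']);print(M,d['camera_matrix'])
Rc=R@M[:3,:3];e=R@M[:3,3]+p;d['eye']=e;d['orientation']=Ro.from_matrix(Rc).as_euler('xyz',degrees=True)
for ce,st,m in blobs(d['image'],'o'):
    print(ce,st,plane(d,ce,146),np.median(cloud(d)[m],0))
cv2.imwrite("pics/w1.png",d["image"][:,:,::-1])
```

```text
[ 571.66 -137.88  229.59] [-18.55   5.83  87.21  -0.    87.12 -90.51] [-0.57  1.94  0.54]
[[   0.     -0.31    0.95 -143.39]
 [   1.     -0.     -0.     -0.36]
 [   0.      0.95    0.31  -80.86]
 [   0.      0.      0.      1.  ]] [[334.71   0.   317.49]
 [  0.   334.71 198.1 ]
 [  0.     0.     1.  ]]
```

View pics/w1.png

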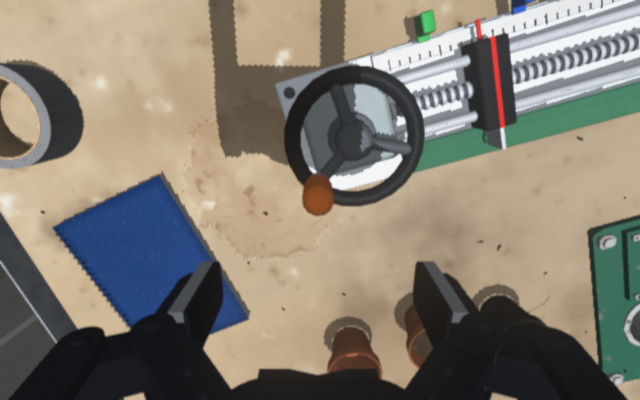

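The wrist view has the shaded knob at about (318,195), the wheel at about (354,134), and the pointer and green clip near the top. I'll measure the knob and wheel from this view.

Run:
```python
from h import *
np.set_printoptions(suppress=True,precision=2)
d=pickle.load(open("w1.pkl","rb"));
from bench import sensors
s=sensors.sense();R=Ro.from_euler('xyz',s['tcp_rot'],degrees=True).as_matrix();p=s['tool_pos']
M=np.array(d['mount']);d['eye']=R@M[:3,3]+p;d['orientation']=Ro.from_matrix(R@M[:3,:3]).as_euler('xyz',degrees=True)
print(R)
P=cloud(d);im=d['image']
h=cv2.cvtColor(im,cv2.COLOR_RGB2HSV);m=(h[...,0]<16)&(h[...,1]>150)&(P[...,2]>100)&(P[...,2]<160);m[260:]=0
q=P[m];print(m.sum(),q.min(0),q.max(0),np.median(q,0))
t=m&(P[...,2]>142);print('top',t.sum(),P[t].mean(0),P[t].min(0),P[t].max(0))
w=(np.abs(P[...,2]-93)<6)&(im.max(-1)<80);w[230:]=0;w[:,:270]=0;w[:,430:]=0
n,l,st,ce=cv2.connectedComponentsWithStats(w.astype(np.uint8));i=1+st[1:,4].argmax()
c=cv2.convexHull(np.argwhere(l==i)[:,::-1].astype(np.int32));e=cv2.fitEllipse(c.astype(np.float32));print(e,plane(d,e[0],92),plane(d,e[0],97))
```

```text
[[-0.    0.31  0.95]
 [ 0.    0.95 -0.31]
 [-1.    0.   -0.  ]]
931 [ 557.07 -146.25  109.56] [ 577.39 -124.49  148.9 ] [ 563.84 -134.53  145.23]
top 624 [ 567.13 -135.29  146.14] [ 557.42 -146.25  142.01] [ 577.39 -124.83  148.9 ]
((353.6891784667969, 135.2611083984375), (137.74221801757812, 141.44142150878906), 50.69086456298828) [539.09 -94.65  92.  ] [538.3  -94.96  97.  ]
```

>>> drive_tool(moves=[2.0, 0.1, -0.35, 0, 0, 0, 3.0, 0, 0, 0, 0, 0, 3.0, 0, 0, 0, 0, 0, 2.5, 0, 0, 0, 0, 0, 1.2, 0, 0, 0, 0, 0, 0, 0, 0, 0, 0, 0])

```text
time: 2.48
tool_pos: [566.2, -131.9, 110.9]
tcp_rot: [177.8, 89.7, 160.1]
ft_force: [0.2, -0.3, 0.3]
finger_gap: 84.9
```

>>> drive_tool(moves=[0, 0, 0, 0, 0, 0, 0, 0, 0, 0, 0, 0, 0, 0, 0, 0, 0, 0, 0, 0, 0, 0, 0, 0, 0, 0, 0, 0, 0, 0, 0, 0, 0, 0, 0, 0], hand=1.5, grip_force=25)

```text
time: 2.98
tool_pos: [569.8, -134.7, 116.0]
tcp_rot: [-11.8, 89.8, -29.7]
ft_force: [-1.1, -2.3, 6.2]
finger_gap: 22.9
```

>>> drive_tool(moves=[0, 0, 0, 0, 0, 0, 0, 0, 0, 0, 0, 0, 0, 0, 0, 0, 0, 0])

```text
time: 3.23
tool_pos: [569.8, -134.7, 116.0]
tcp_rot: [-9.8, 89.8, -27.7]
ft_force: [0.0, -2.0, 5.9]
finger_gap: 23.1
```

Run:
```python
from h import *
from bench import sensors,snapshot
np.set_printoptions(suppress=True,precision=2)
s=sensors.sense();print(s['tool_pos'],s['ft_force'],s['wrist_torque'],s['finger_gap'])
for n in("scene","top"):
    d=snapshot(n)
    for c in'o':
        for ce,st,m in blobs(d['image'],c):
            print(n,ce,st,np.median(cloud(d)[m],0))
    cv2.imwrite(f"pics/{n}2.png",d["image"][:,:,::-1])
```

```text
[ 569.8  -134.71  115.96] [ 0.04 -2.    5.93] [-0.3   0.17 -0.03] 23.082225575406678
scene [339.3 160.3] [335, 150, 9, 21, 121] [ 562.17 -130.87  127.31]
top [124.5 366.4] [121, 365, 8, 3, 10] [192.61 292.19  80.09]
top [121.3 376. ] [118, 370, 9, 15, 59] [177.65 295.69  80.27]
```

View pics/scene2.png

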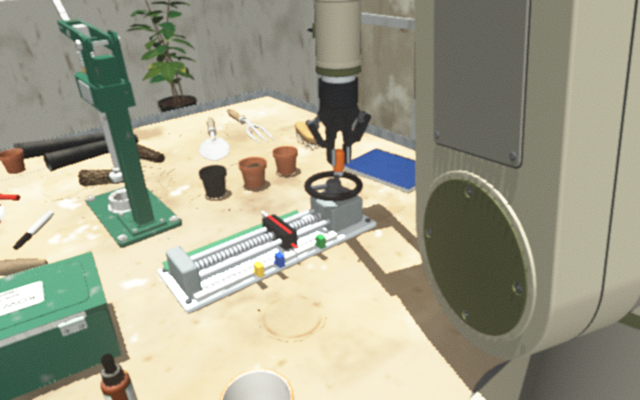

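Knob gripped: gap 23.1 mm, TCP at (569.8,-134.7), forces small. I'll work out the arc steps now.

Run:
```python
import numpy as np
t=np.radians(-54-10*np.arange(0,41));a=np.radians(72.1)
y=4.8*np.cos(t-a);z=4.8*np.cos(t-a+np.pi/2)
# z axis at angle -17.9
dy=np.diff(y);dz=np.diff(z)
for i in range(40):print(i,int(-54-10*(i+1)),f"0, {dy[i]:.2f}, {dz[i]:.2f}, 0, 0, 0,",)
```

```text
0 -64 0, -0.63, -0.55, 0, 0, 0,
1 -74 0, -0.53, -0.65, 0, 0, 0,
2 -84 0, -0.40, -0.73, 0, 0, 0,
3 -94 0, -0.27, -0.79, 0, 0, 0,
4 -104 0, -0.13, -0.83, 0, 0, 0,
5 -114 0, 0.02, -0.84, 0, 0, 0,
6 -124 0, 0.16, -0.82, 0, 0, 0,
7 -134 0, 0.30, -0.78, 0, 0, 0,
8 -144 0, 0.43, -0.72, 0, 0, 0,
9 -154 0, 0.55, -0.63, 0, 0, 0,
10 -164 0, 0.65, -0.53, 0, 0, 0,
11 -174 0, 0.73, -0.40, 0, 0, 0,
12 -184 0, 0.79, -0.27, 0, 0, 0,
13 -194 0, 0.83, -0.13, 0, 0, 0,
14 -204 0, 0.84, 0.02, 0, 0, 0,
15 -214 0, 0.82, 0.16, 0, 0, 0,
16 -224 0, 0.78, 0.30, 0, 0, 0,
17 -234 0, 0.72, 0.43, 0, 0, 0,
18 -244 0, 0.63, 0.55, 0, 0, 0,
19 -254 0, 0.53, 0.65, 0, 0, 0,
20 -264 0, 0.40, 0.73, 0, 0, 0,
21 -274 0, 0.27, 0.79, 0, 0, 0,
22 -284 0, 0.13, 0.83, 0, 0, 0,
23 -294 0, -0.02, 0.84, 0, 0, 0,
24 -304 0, -0.16, 0.82, 0, 0, 0,
25 -314 0, -0.30, 0.78, 0, 0, 0,
26 -324 0, -0.43, 0.72, 0, 0, 0,
27 -334 0, -0.55, 0.63, 0, 0, 0,
28 -344 0, -0.65, 0.53, 0, 0, 0,
29 -354 0, -0.73, 0.40, 0, 0, 0,
30 -364 0, -0.79, 0.27, 0, 0, 0,
31 -374 0, -0.83, 0.13, 0, 0, 0,
32 -384 0, -0.84, -0.02, 0, 0, 0,
33 -394 0, -0.82, -0.16, 0, 0, 0,
34 -404 0, -0.78, -0.30, 0, 0, 0,
35 -414 0, -0.72, -0.43, 0, 0, 0,
36 -424 0, -0.63, -0.55, 0, 0, 0,
37 -434 0, -0.53, -0.65, 0, 0, 0,
38 -444 0, -0.40, -0.73, 0, 0, 0,
39 -454 0, -0.27, -0.79, 0, 0, 0,
```

>>> drive_tool(moves=[0, -0.63, -0.55, 0, 0, 0, 0, -0.53, -0.65, 0, 0, 0, 0, -0.4, -0.73, 0, 0, 0, 0, -0.27, -0.79, 0, 0, 0])

```text
time: 3.67
tool_pos: [538.6, -144.1, 116.0]
tcp_rot: [-4.1, 89.7, -21.9]
ft_force: [4.9, -0.8, 6.1]
finger_gap: 23.0
```

```bash
cat > st.py <<'E'
from h import *
from bench import sensors,snapshot
np.set_printoptions(suppress=True,precision=2)
s=sensors.sense();p=s['tool_pos'];F=s['ft_force']
print(s['time'],p,F,s['finger_gap'])
c=np.array([541.4,-95.3]);r=p[:2]-c;th=np.arctan2(r[1],r[0]);er=r/np.linalg.norm(r);et=np.array([er[1],-er[0]])
print('theta',np.degrees(th),'rad',np.linalg.norm(r),'F radial,cw',F[:2]@er,F[:2]@et)
E
python3 st.py
```

```text
3.6667 [ 538.55 -144.05  115.98] [ 4.87 -0.81  6.13] 23.04222438517488
theta -93.34084058103313 rad 48.83593165386188 F radial,cw 0.52208229820595 -4.909438481017863
```

Works with low force. Continuing to θ = -294.

>>> drive_tool(moves=[0, -0.13, -0.83, 0, 0, 0, 0, 0.02, -0.84, 0, 0, 0, 0, 0.16, -0.82, 0, 0, 0, 0, 0.3, -0.78, 0, 0, 0, 0, 0.43, -0.72, 0, 0, 0, 0, 0.55, -0.63, 0, 0, 0, 0, 0.65, -0.53, 0, 0, 0, 0, 0.73, -0.4, 0, 0, 0, 0, 0.79, -0.27, 0, 0, 0])

```text
time: 4.42
tool_pos: [493.3, -92.7, 115.9]
tcp_rot: [-18.8, 89.8, -36.7]
ft_force: [2.5, -4.0, 6.8]
finger_gap: 23.5
```

```bash
python3 st.py
```

```text
4.4167 [493.3  -92.68 115.93] [ 2.46 -4.    6.8 ] 23.507544182358583
theta 176.8776884586502 rad 48.17360729832232 F radial,cw -2.672810339843685 -3.861404010469421
```

>>> drive_tool(moves=[0, 0.83, -0.13, 0, 0, 0, 0, 0.84, 0.02, 0, 0, 0, 0, 0.82, 0.16, 0, 0, 0, 0, 0.78, 0.3, 0, 0, 0, 0, 0.72, 0.43, 0, 0, 0, 0, 0.63, 0.55, 0, 0, 0, 0, 0.53, 0.65, 0, 0, 0, 0, 0.4, 0.73, 0, 0, 0, 0, 0.27, 0.79, 0, 0, 0, 0, 0.13, 0.83, 0, 0, 0, 0, -0.02, 0.84, 0, 0, 0])

```text
time: 5.33
tool_pos: [560.3, -51.9, 115.9]
tcp_rot: [-54.7, 89.9, -72.6]
ft_force: [-4.7, -3.5, 12.5]
finger_gap: 23.2
```

```bash
python3 st.py
```

```text
5.3333 [560.32 -51.87 115.87] [-4.73 -3.53 12.54] 23.16368219256452
theta 66.46185252646973 rad 47.37423690356464 F radial,cw -5.130628670464594 -2.926654342200736
```

>>> drive_tool(moves=[0, -0.16, 0.82, 0, 0, 0, 0, -0.3, 0.78, 0, 0, 0, 0, -0.43, 0.72, 0, 0, 0, 0, -0.55, 0.63, 0, 0, 0, 0, -0.65, 0.53, 0, 0, 0, 0, -0.73, 0.4, 0, 0, 0, 0, -0.79, 0.27, 0, 0, 0, 0, -0.83, 0.13, 0, 0, 0, 0, -0.84, -0.02, 0, 0, 0, 0, -0.82, -0.16, 0, 0, 0, 0, -0.78, -0.3, 0, 0, 0, 0, 0, 0, 0, 0, 0])

```text
time: 6.33
tool_pos: [575.6, -129.7, 116.0]
tcp_rot: [-2.6, 89.8, -20.5]
ft_force: [-0.0, -3.3, 7.0]
finger_gap: 23.2
```

```bash
python3 st.py
python3 - <<'E'
from h import *
from bench import snapshot
for n in("scene","top"):
    d=snapshot(n);pickle.dump(d,open(n+"3.pkl","wb"))
    a=d['image'][120:230,170:430] if n=='top' else d['image'][190:310,150:390]
    cv2.imwrite(f"pics/{n}3.png",cv2.resize(a[:,:,::-1],None,fx=3,fy=3,interpolation=cv2.INTER_CUBIC))
    for c in 'ybr':
        for ce,st,m in blobs(d['image'],c,4):
            if 150<ce[0]<340 and 150<ce[1]<300: print(n,c,ce,st,np.median(cloud(d)[m],0))
E
```

```text
6.3333 [ 575.56 -129.69  116.  ] [-0.05 -3.35  6.96] 23.17410424739796
theta -45.19460675893589 rad 48.472998360820846 F radial,cw 2.342397800350714 2.3936452901462064
scene y [258.2 269.7] [253, 261, 10, 15, 75] [469.6123987  131.21446064  38.46060722]
scene b [278.8 255.7] [276, 253, 7, 6, 29] [470.18078573  87.7603962   47.26600018]
scene r [242.2 239.3] [232, 231, 21, 18, 73] [537.43343744 117.85601679  59.4803227 ]
top y [242.1 207.5] [239, 203, 7, 10, 62] [478.78418745 126.90084228  44.70154295]
top b [264.5 209.7] [262, 205, 7, 10, 54] [476.39984766  85.6805957   45.08286433]
top r [249.  170.2] [246, 152, 7, 40, 67] [547.4232234  118.3440224   57.63840478]
top r [247.2 199.8] [247, 197, 2, 7, 8] [495.78870473 120.50934431  36.20450253]
```

View pics/top3.png

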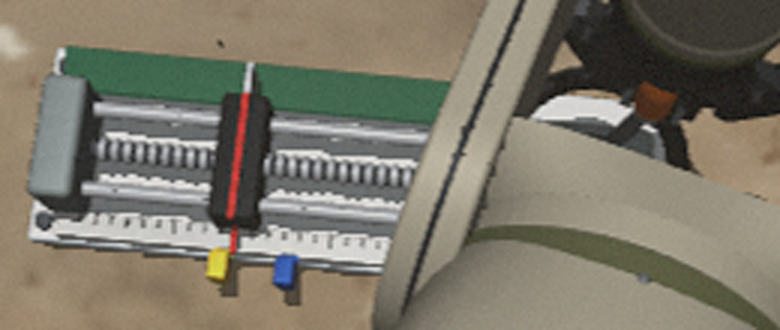

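View pics/scene3.png

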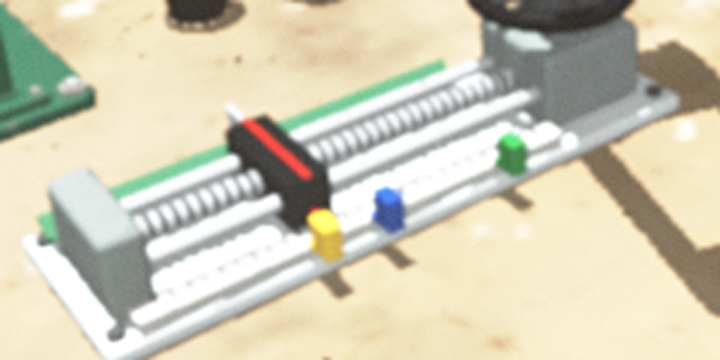

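The stop has moved as planned. In the top view the pointer tip at (247,200) is just short of the yellow clip at (242,207), about 6 mm or 27° away. I'll turn another 22°, then look closely.

>>> drive_tool(moves=[0, -0.72, -0.43, 0, 0, 0, 0, -0.38, -0.32, 0, 0, 0, 0, -0.37, -0.35, 0, 0, 0, 0, 0, 0, 0, 0, 0, 0, 0, 0, 0, 0, 0])

```text
time: 6.85
tool_pos: [560.7, -140.0, 116.0]
tcp_rot: [-12.7, 89.8, -30.6]
ft_force: [0.1, -2.5, 7.3]
finger_gap: 22.8
```

```bash
python3 st.py
cat > look.py <<'E'
from h import *
from bench import snapshot,sensors
import sys
np.set_printoptions(suppress=True,precision=2)
t=sys.argv[1]
for n in("wrist","scene","top"):
    s=sensors.sense();d=snapshot(n);
    if n=='wrist':
        R=Ro.from_euler('xyz',s['tcp_rot'],degrees=True).as_matrix();M=np.array(d['mount'])
        d['eye']=R@M[:3,3]+s['tool_pos'];d['orientation']=Ro.from_matrix(R@M[:3,:3]).as_euler('xyz',degrees=True)
        a=d['image']
    else: a=cv2.resize(d['image'][185:230,220:320] if n=='top' else d['image'][200:290,200:340],None,fx=5.7,fy=5.7,interpolation=cv2.INTER_CUBIC)
    pickle.dump(d,open(n+t+".pkl","wb"))
    cv2.imwrite(f"pics/{n}{t}.png",a[:,:,::-1])
    P=cloud(d)
    for c in 'ygr':
        for ce,st,m in blobs(d['image'],c,4):
            q=P[m]
            if abs(np.median(q[:,0])-500)<90 and abs(np.median(q[:,1])-80)<150:
                print(n,c,ce,st,np.median(q,0))
                if c!='r':
                    k=q[q[:,2]>43];print('   top pts',len(k),k.mean(0),np.percentile(k,[5,95],axis=0).ravel()) if len(k) else 0
E
python3 look.py 4
```

```text
6.85 [ 560.73 -140.    115.98] [ 0.12 -2.46  7.27] 22.832705976530267
theta -66.6174333854718 rad 48.700466991136366 F radial,cw 2.30365287837136 0.8663105248461672
wrist g [499.6   8.6] [490, 0, 21, 21, 362] [475.16  -5.31  46.71]
   top pts 362 [475.1   -5.09  46.74] [470.58  -9.4   45.54 479.39  -0.05  48.03]
wrist g [485.5  28.3] [477, 23, 18, 12, 137] [482.51  -4.98  26.91]
scene y [258.1 269.4] [253, 260, 10, 16, 79] [469.35 130.97  38.2 ]
   top pts 21 [474.05 130.43  45.72] [467.67 124.91  43.74 484.49 133.53  47.73]
scene g [320.1 237.4] [317, 235, 7, 5, 24] [466.44  -0.19  46.7 ]
   top pts 24 [467.45  -0.4   46.81] [463.37  -4.06  45.   473.16   2.84  48.86]
scene r [240.  240.4] [229, 232, 22, 19, 75] [538.02 122.37  59.47]
top y [242.1 207.6] [239, 203, 8, 10, 61] [478.39 127.03  45.48]
   top pts 53 [477.93 126.57  45.63] [470.09 121.64  43.4  485.09 131.47  48.37]
top r [246.3 170.7] [243, 152, 7, 40, 65] [547.02 123.3   57.25]
top r [245. 198.] [245, 195, 1, 7, 7] [498.64 124.91  36.  ]
```

View pics/wrist4.png

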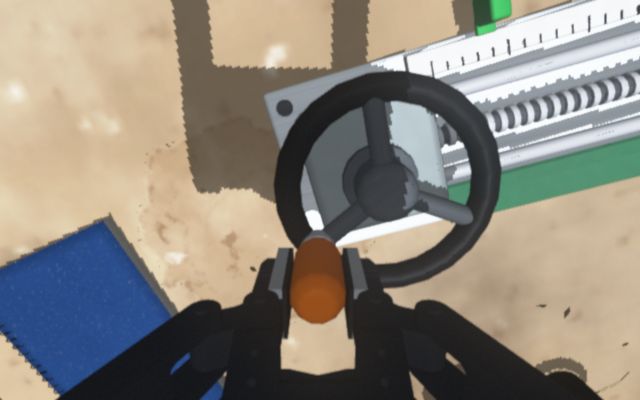

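View pics/top4.png

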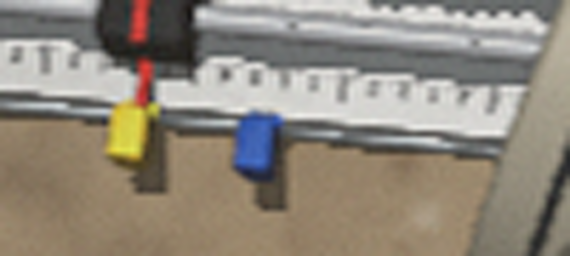

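View pics/scene4.png

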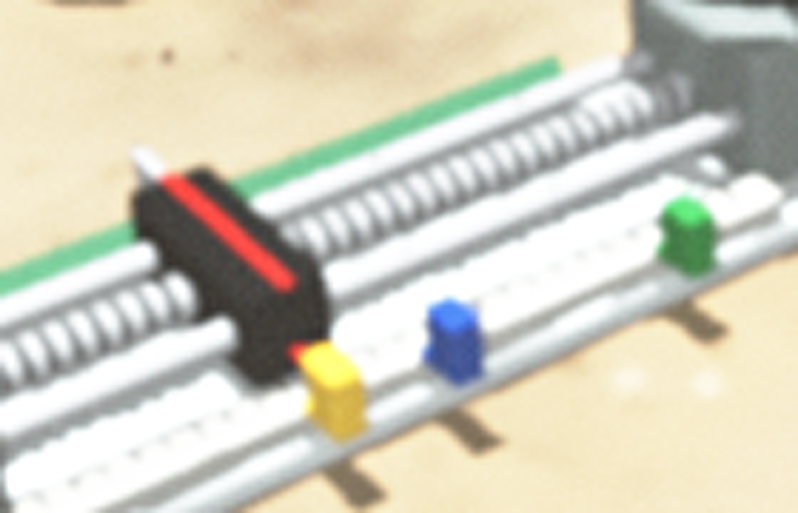

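Pointer and clip now look about 1.2 mm apart in the top view: pointer around (245.5,202), clip top centred around (242.3,207). I'll turn another 5°, release, lift, and check from above with the wrist camera.

>>> drive_tool(moves=[0, -0.14, -0.15, 0, 0, 0, 0, -0.14, -0.15, 0, 0, 0, 0, 0, 0, 0, 0, 0, 0, 0, 0, 0, 0, 0])

```text
time: 7.33
tool_pos: [557.4, -141.3, 116.0]
tcp_rot: [-1.1, 89.8, -19.0]
ft_force: [2.7, -1.0, 6.8]
finger_gap: 23.1
```

>>> drive_tool(moves=[0, 0, 0, 0, 0, 0, 0, 0, 0, 0, 0, 0, 0, 0, 0, 0, 0, 0, 0, 0, 0, 0, 0, 0, 0, 0, 0, 0, 0, 0, 0, 0, 0, 0, 0, 0], hand=8.5)

```text
time: 7.83
tool_pos: [556.1, -140.7, 113.9]
tcp_rot: [178.9, 90.0, 161.0]
ft_force: [0.0, 0.8, 0.1]
finger_gap: 85.2
```

>>> drive_tool(moves=[-2.0, 0, 0, 0, 0, 0, -2.5, 0, 0, 0, 0, 0, -1.5, 0, 0, 0, 0, 0, 0, 2.89, -1.92, 0, 0, 0, 0, 2.89, -1.92, 0, 0, 0, 0, 2.89, -1.92, 0, 0, 0, 0, 2.89, -1.92, 0, 0, 0, 0, 2.89, -1.92, 0, 0, 0, 0, 2.89, -1.92, 0, 0, 0, 0, 2.89, -1.92, 0, 0, 0, 0, 2.89, -1.92, 0, 0, 0, 0, 0, 0, -5.3, 0, 0, 0, 0, 0, -5.3, 0, 0, 0, 0, 0, -5.3, 0, 0, 0, 0, 0, 0, 0, 0, 0, 0, 0, 0, 0, 0])

```text
time: 9.17
tool_pos: [481.1, 126.4, 174.2]
tcp_rot: [-164.9, 90.0, -167.0]
ft_force: [0.3, 0.2, -0.2]
finger_gap: 85.1
```

```bash
python3 look.py 5; python3 st.py
```

```text
wrist y [317.8 182.5] [312, 174, 12, 18, 200] [475.47 126.69  46.76]
   top pts 200 [475.54 126.65  46.77] [468.63 122.52  45.68 482.34 130.91  47.9 ]
wrist g [163.5 182.2] [157, 173, 15, 19, 240] [470.16  -2.63  46.68]
   top pts 240 [469.86  -1.72  48.9 ] [463.31  -7.66  45.23 477.68   1.74  47.89]
wrist g [177.8 189. ] [174, 186, 7, 6, 24] [481.88   0.99  27.31]
wrist r [316.7 201. ] [316, 194, 3, 14, 33] [496.05 125.03  36.45]
wrist r [316.7 260.9] [314, 219, 6, 81, 353] [544.31 123.17  58.49]
scene y [258.2 268.5] [254, 261, 9, 15, 100] [469.9  130.23  41.03]
   top pts 40 [474.09 129.24  46.7 ] [467.59 125.2   43.94 481.32 132.37  48.83]
scene g [320.  237.3] [317, 235, 7, 5, 28] [467.14  -0.03  47.33]
   top pts 28 [467.74  -0.36  46.8 ] [463.21  -4.23  43.73 473.35   3.04  48.7 ]
scene r [239.6 240.7] [229, 232, 22, 19, 78] [538.24 123.61  59.44]
scene r [251.4 261.8] [251, 261, 2, 3, 5] [499.59 125.27  37.12]
top g [312.  213.6] [310, 210, 6, 9, 38] [475.37  -2.34  44.6 ]
   top pts 33 [474.16  -2.49  45.04] [466.37  -6.49  43.36 481.23   1.4   47.24]
top r [247.4 159.2] [246, 151, 4, 17, 33] [567.69 123.34  56.38]
9.3167 [481.2  126.22 174.28] [ 0.15 -0.44 -0.58] 85.01500557206428
theta 105.20312832976781 rad 229.55061357713717 F radial,cw -0.4605212868281877 0.02531845642942017
```

View pics/wrist5.png

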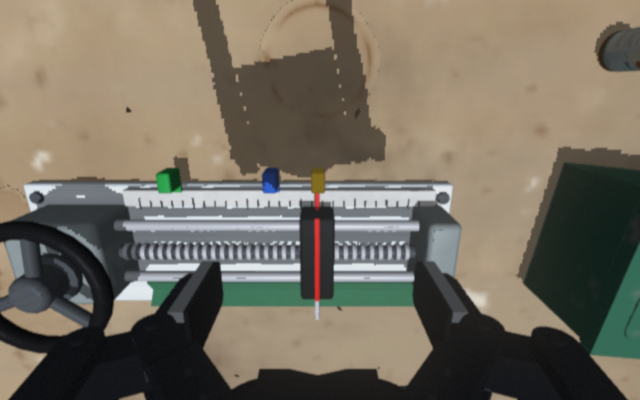

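From the wrist camera the pointer and stripe are at column 316.7, and the yellow clip is at about 317.5–317.8 with the gauge squared up in the image. I'll refine that below the pixel level.

Run:
```python
from h import *
np.set_printoptions(suppress=True,precision=2,linewidth=160)
d=pickle.load(open("wrist5.pkl","rb"));im=d['image'].astype(float);P=cloud(d)
# yellow-ness: R-B in rows 176..190, redness: R-G in stripe rows
for r0,r1,f in((176,182,lambda a:a[...,1]-a[...,2]),(182,189,lambda a:a[...,1]-a[...,2]),(196,206,lambda a:a[...,0]-a[...,1]),(220,250,lambda a:a[...,0]-a[...,1]),(250,290,lambda a:a[...,0]-a[...,1])):
    a=f(im[r0:r1,306:331]).mean(0);b=np.clip(a-np.median(np.r_[a[:3],a[-3:]]),0,None);b[b<b.max()*.25]=0
    print(r0,a.round(0),'cent',(b*np.arange(306,331)).sum()/b.sum())
m=mask(d['image'],'r');m[:,:300]=0;m[:,335:]=0
q=P[m&(P[...,2]>50)];print('stripe dir',np.polyfit(q[:,0],q[:,1],1))
ys=[];
for c in 'ybg':
    for ce,s,mm in blobs(d['image'],c,30):
        k=P[mm];k=k[(k[:,2]>44)&(k[:,2]<50)]
        if len(k)>20 and abs(ce[1]-182)<10:print(c,ce,np.median(k,0))
a=d['image'][165:225,280:360];cv2.imwrite("pics/w5z.png",cv2.resize(a[:,:,::-1],None,fx=9,fy=9,interpolation=cv2.INTER_NEAREST))
```

```text
176 [17. 17. 17. 17. 22. 45. 67. 73. 74. 74. 75. 75. 74. 74. 74. 74. 73. 68. 50. 29. 23. 22. 23. 22. 22.] cent 317.5553425970292
182 [-4. -4. -4. -3.  3. 32. 64. 72. 73. 73. 73. 73. 73. 73. 73. 73. 72. 66. 40.  8. -3. -5. -5. -5. -5.] cent 317.5555555555556
196 [ -2.  -2.  -3.  -2.  -2.  -2.  -2.  -1.  26. 111. 156. 159. 133.  56.   7.  -2.  -2.  -2.  -3.  -3.  -2.  -2.  -2.  -2.  -2.] cent 316.786437166308
220 [ -1.  -1.  -1.  -1.  -1.  -1.  -1.  13.  76. 145. 161. 161. 148.  92.  26.   0.  -1.  -1.  -1.  -1.  -1.  -1.  -1.  -2.  -1.] cent 316.5540483612773
250 [ -2.  -2.  -1.  -1.  -1.  -1.  -1.   8.  70. 143. 161. 161. 147.  92.  26.   0.  -2.  -1.  -2.  -1.  -2.  -1.  -2.  -2.  -2.] cent 316.5775333631314
stripe dir [ -0.03 140.62]
y [317.8 182.5] [475.47 126.69  46.76]
b [268.9 183.3] [474.72  85.27  46.82]
g [163.5 182.2] [470.21  -2.69  46.67]
```

View pics/w5z.png

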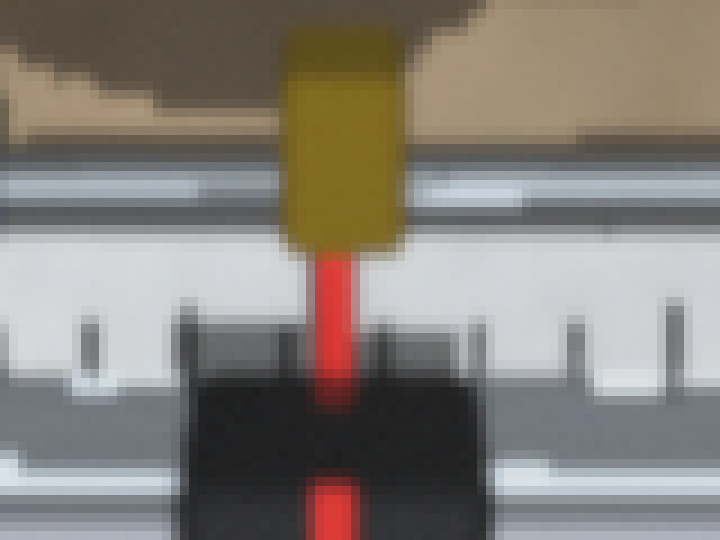

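The pointer is about 0.7 mm short of the clip centre. There's plenty of time, so I'll grip the knob again and add about 3°.

>>> drive_tool(moves=[0, 0, 0, 5.3, 0, 0, 0, 0, 0, 5.3, 0, 0, 0, 0, 0, 5.3, 0, 0, 0, -2.89, 1.92, 0, 0, 0, 0, -2.89, 1.92, 0, 0, 0, 0, -2.89, 1.92, 0, 0, 0, 0, -2.89, 1.92, 0, 0, 0, 0, -2.89, 1.92, 0, 0, 0, 0, -2.89, 1.92, 0, 0, 0, 0, -2.89, 1.92, 0, 0, 0, 0, -2.89, 1.92, 0, 0, 0, 0, 0, 0, 0, 0, 0, 0, 0, 0, 0, 0, 0, 0, 0, 0, 0, 0, 0])

```text
time: 10.48
tool_pos: [556.1, -140.8, 173.9]
tcp_rot: [152.6, 89.9, 134.6]
ft_force: [0.1, 0.0, 1.1]
finger_gap: 85.1
```

```bash
python3 st.py
```

```text
10.4833 [ 556.11 -140.77  173.94] [0.08 0.   1.06] 85.09501738000961
theta -72.06796672469402 rad 47.788468352821035 F radial,cw 0.023389370630958726 -0.07250650469702173
```

>>> drive_tool(moves=[2.0, 0, 0, 0, 0, 0, 2.2, 0, 0, 0, 0, 0, 1.5, 0, 0, 0, 0, 0, 0, 0, 0, 0, 0, 0])

```text
time: 10.82
tool_pos: [553.7, -138.4, 113.3]
tcp_rot: [176.2, 89.6, 158.4]
ft_force: [-1.3, -0.2, -0.1]
finger_gap: 85.4
```

>>> drive_tool(moves=[0, 0, 0, 0, 0, 0, 0, 0, 0, 0, 0, 0, 0, 0, 0, 0, 0, 0, 0, 0, 0, 0, 0, 0, 0, 0, 0, 0, 0, 0, 0, 0, 0, 0, 0, 0, 0, 0, 0, 0, 0, 0, 0, 0, 0, 0, 0, 0], hand=1.5)

```text
time: 11.48
tool_pos: [557.2, -141.2, 118.6]
tcp_rot: [-4.9, 89.9, -22.8]
ft_force: [-1.2, -0.7, 5.8]
finger_gap: 23.2
```

>>> drive_tool(moves=[0, -0.06, -0.08, 0, 0, 0, 0, -0.06, -0.08, 0, 0, 0, 0, -0.06, -0.08, 0, 0, 0, 0, 0, 0, 0, 0, 0, 0, 0, 0, 0, 0, 0, 0, 0, 0, 0, 0, 0])

```text
time: 11.98
tool_pos: [554.7, -142.0, 118.6]
tcp_rot: [6.4, 89.8, -11.5]
ft_force: [3.6, 0.5, 6.2]
finger_gap: 23.1
```

```bash
python3 st.py
```

```text
11.9833 [ 554.68 -141.96  118.57] [3.56 0.48 6.19] 23.131522651225477
theta -74.1069954656211 rad 48.512056125711325 F radial,cw 0.5078226545287684 -3.552819110468802
```

>>> drive_tool(moves=[0, 0, 0, 0, 0, 0, 0, 0, 0, 0, 0, 0, 0, 0, 0, 0, 0, 0, 0, 0, 0, 0, 0, 0, 0, 0, 0, 0, 0, 0, 0, 0, 0, 0, 0, 0], hand=8.5)

```text
time: 12.48
tool_pos: [553.3, -141.7, 117.0]
tcp_rot: [-178.1, 90.0, 164.1]
ft_force: [-0.4, 0.1, -0.3]
finger_gap: 85.1
```

>>> drive_tool(moves=[-2.0, 0, 0, 0, 0, 0, -2.5, 0, 0, 0, 0, 0, -1.5, 0, 0, 0, 0, 0, 0, 2.89, -1.92, 0, 0, 0, 0, 2.89, -1.92, 0, 0, 0, 0, 2.89, -1.92, 0, 0, 0, 0, 2.89, -1.92, 0, 0, 0, 0, 2.89, -1.92, 0, 0, 0, 0, 2.89, -1.92, 0, 0, 0, 0, 2.89, -1.92, 0, 0, 0, 0, 2.89, -1.92, 0, 0, 0, 0, 0.2, 0.2, -5.3, 0, 0, 0, 0, 0, -5.3, 0, 0, 0, 0, 0, -5.3, 0, 0, 0, 0, 0, 0, 0, 0, 0, 0, 0, 0, 0, 0])

```text
time: 13.82
tool_pos: [480.8, 126.7, 177.3]
tcp_rot: [-157.5, 90.0, -159.7]
ft_force: [0.1, -0.7, 0.3]
finger_gap: 84.8
```

```bash
python3 look.py 6; python3 st.py
python3 - <<'E'
from h import *
d=pickle.load(open("wrist6.pkl","rb"));im=d['image'].astype(float)
for r0,r1,f in((176,182,lambda a:a[...,1]-a[...,2]),(182,189,lambda a:a[...,1]-a[...,2]),(196,206,lambda a:a[...,0]-a[...,1]),(220,250,lambda a:a[...,0]-a[...,1]),(250,290,lambda a:a[...,0]-a[...,1])):
    a=f(im[r0:r1,306:331]).mean(0);b=np.clip(a-np.median(np.r_[a[:3],a[-3:]]),0,None);b[b<b.max()*.25]=0
    print(r0,'cent',(b*np.arange(306,331)).sum()/b.sum())
a=d['image'][165:225,280:360];cv2.imwrite("pics/w6z.png",cv2.resize(a[:,:,::-1],None,fx=9,fy=9,interpolation=cv2.INTER_NEAREST))
E
```

```text
wrist y [317.2 181.9] [312, 174, 12, 17, 190] [475.48 126.35  46.79]
   top pts 190 [475.15 126.4   48.27] [469.08 122.04  45.73 482.24 130.55  48.05]
wrist g [164.7 182. ] [158, 173, 15, 19, 243] [470.72  -2.73  46.79]
   top pts 243 [470.46  -2.33  47.86] [463.56  -7.86  45.58 478.05   1.71  47.91]
wrist g [178.6 188.5] [175, 186, 7, 5, 25] [482.04   1.    27.58]
wrist r [317.3 200.6] [316, 193, 4, 15, 37] [496.1  125.61  36.18]
wrist r [317.  257.6] [315, 218, 5, 80, 399] [540.79 123.78  58.63]
scene y [258.2 268.5] [254, 261, 9, 15, 99] [469.93 130.04  40.47]
   top pts 42 [473.38 129.07  46.54] [467.47 124.97  43.3  481.12 133.05  48.64]
scene g [320.1 237.6] [317, 235, 7, 6, 31] [466.82   0.67  47.11]
   top pts 30 [449.73  14.02  61.92] [462.42  -4.8   44.24 473.54   3.52  48.38]
scene r [239.1 240.6] [228, 232, 22, 19, 80] [540.18 124.38  59.54]
scene r [250.8 261.7] [250, 261, 3, 3, 6] [500.52 126.66  36.59]
top y [245.5 203.5] [245, 203, 2, 2, 4] [486.29 122.53  42.7 ]
   top pts 1 [486.99 122.43  44.85] [486.99 122.43  44.85 486.99 122.43  44.85]
top g [312.3 213.5] [310, 210, 6, 9, 38] [475.19  -2.93  45.6 ]
   top pts 37 [474.35  -2.98  45.78] [466.16  -6.86  43.78 481.09   1.29  47.68]
top r [247.1 158.7] [246, 151, 4, 17, 38] [567.68 124.04  57.47]
13.9667 [480.86 126.51 177.27] [0.36 0.14 0.24] 84.6154756011749
theta 105.26633666902671 rad 229.9273867918839 F radial,cw 0.045534809372019064 0.38379093934859204
176 cent 317.32241459990644
182 cent 317.3297561687838
196 cent 317.10999329309186
220 cent 317.1401611952034
250 cent 317.0139629110176
```

View pics/w6z.png

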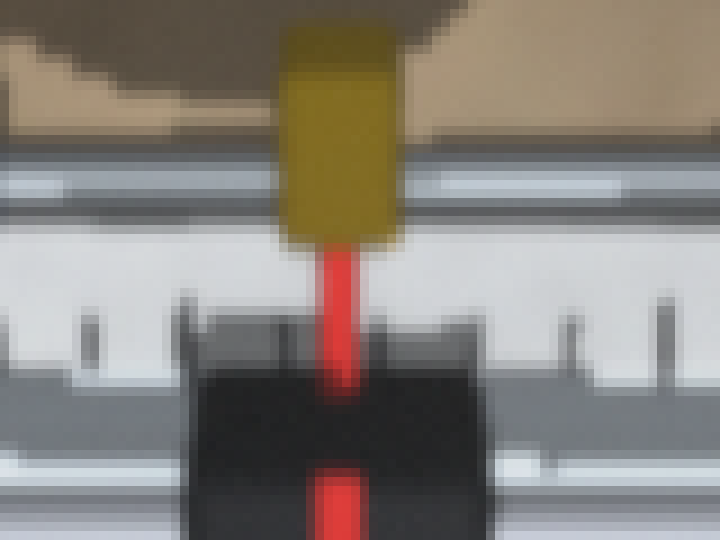

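The pointer is at column 317.1 and the clip at 317.3, which is within about 0.2 mm. The gripper is open and touching nothing, so I'm handing in.

```bash
python3 -c "
from bench import r
r.hand_in()"
```

```text
the job is handed in; nothing more can be done
```

The red pointer now stands at the yellow clip, and I have handed the job in. I turned the wheel clockwise by its orange knob for a little over one full turn in total. That took two grips: I let go once to check from above, then gripped again for a last 3°. After the second grip I let go and lifted clear.

- **Final position:** in the last wrist-camera view the pointer is at column 317.1 and the clip centre at 317.3, a gap of about 0.2 mm. The depth points from the same view agree to about 0.2 mm once the gauge's slight rotation is allowed for.
- **Forces and time:** the forces I read after each move were at most about 14 N. The job took about 14 s, and the gripper was open and touching nothing at the end.
- **Disagreements:** the cameras' absolute positions differed by up to about 4 mm, so I judged the end only from pointer and clip seen together in the wrist view. In the last look the top view was partly blocked by the arm, and the scene view's coarser readings were not used.

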